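Lids back on the kitchen jars

ROBOT

A 6-joint arm with a two-finger parallel gripper is mounted at the origin on the work surface. World frame = base frame: x ahead of the robot, y to its left, z up, the work surface at z = 0. Lengths are in m, angles in rad, forces in N, time in s.
With the tool pointing down it reaches from about 0.225 to 0.875 m from the base axis. Payload 3.4 kg.
Tool frame: the origin (TCP) lies at the very end of the fingers, on their centre line; the grasp point (between the pads) lies behind it (robot.hold_point_z is the z of the grasp point in the tool frame, in m); z points along the fingers, y is the direction in which the jaws open and shut (so a half turn about z gives the same grasp; the last joint's range is limited). The gripper opens to 85 mm and grips with 20 to 120 N. Pads are 22 mm wide; open, the fingers measure 114 mm over their backs; the gripper's body (76 mm by 85 mm) begins 54 mm behind the grasp point. The pads swing forward as they close: fully open they stand 13 mm farther back than shut.
Start: joints at [1.227, 0.276, 1.505, -0, 1.361, -0.121], TCP at [0.127, 0.561, 0.231] pointing down, gripper open.
Joint ranges: [-2.89, 2.89], [-0.75, 2.08], [0.22, 2.7], [-1.18, 4.32], [0.11, 2.71], [-2.7, 2.7]. Speed limits (rad/s): [2.57, 2.57, 3.14, 3.14, 3.14, 3.14].

INTERFACE

Orientations are given as a 3x3 rotation matrix whose columns are the frame's x, y, z axes.
In Python, from station import status, vision, ticket, robot gives the robot as it stands.
- The arm moves only by the tool carry_out, never from a script. Its argument "steps" is one flat list of numbers, 7 for each row, row after row: the shift along the world's x, y, z in cm, then the turn, a rotation vector about the world's x, y, z in degrees, then the opening, from 0 (shut) to 1 (fully open). In form: [x, y, z, ax, ay, az, jaw, x, y, z, ax, ay, az, jaw, ...]. A call has 1 to 12 rows; each row is the pose to reach, as a shift and turn from the pose commanded when the call began; what a row does not reach only later rows make up. A row lasts 1/12 s, in which the tool goes at most 41.7 mm and 7.16 degrees, less where a joint would pass 70% of its speed; a pose out of reach is approached as far as the arm can. A call with a gripper value outside its range is refused whole. The fingers move at their own pace and stop on an object; "force" is the grip in N (left out, the last holds). Time passes only in rows, so rows that repeat a pose let the fingers close. It gives the time, the measured TCP pose, the force and the opening at its end, in the units of the state.
- status.observe(): the state, without advancing time (a new reading comes with each control period).
- vision.capture(name): name is "scene" or "top"; returns a dict with "image" (480x640x3 uint8, red, green, blue), "fx", "fy", "cx", "cy" (pixels), "D" ([k1, k2, p1, p2, k3] as OpenCV has them; the pictures are not rectified), "rvec" (rotation vector, rad) and "tvec" (3), from world to camera coordinates, as OpenCV has them. Camera axes: x right, y down, z forward; pixel columns grow to the right and rows downward; lengths in m; the calibration is good to about 2 mm. A picture is of the moment at which its call begins. There is no depth.
- ticket.finish_job(): hands the job in, once; it reports no verdict.
Trained networks look in a picture, given as the dict that the camera call returned (one of the last four; its "shot" number tells which), for a name from the list of things; names that differ only in an ending like _2 or _b are one class to them, and where a whole thing is asked for, a point or a joint stands for the part that bears it (a point fixed in the world has none). Each returns a list of dicts, best first, with "score" (0 to 1); they miss things now and then, are a little off and sometimes report something else, mostly with a low value. They report only what shows in the picture. A call takes as long as a camera call. They do not tell look-alikes from the thing itself.
- vision.cut_out(picture, label): "pixels" (480x640 bool, what is visible of it) and "bbox" ([centre column, centre row, width, height] in pixels, round what is visible of it).
The state is a dict: "time_s": time; "joints": joint angles; "qd": joint speeds; "tau": joint torques, N m; "ee_pos": TCP position; "ee_rot": TCP orientation; "ft_force": force on the tool from outside, world axes, zero at the start; "torque": the same for the moment, N m; "grip_width": opening from 0.0 (shut) to 1.0 (fully open).
Only numpy, scipy, OpenCV 4.12 (cv2) and the standard library are available. Lean on these libraries where they do the work, as an engineer would, in place of code of your own. Each camera call takes 0.05 s, during which the arm holds its last target. There are 200 camera calls.

TASK

The lids of the four open kitchen containers are piled up on the counter. Take the pile apart and close every container with the lid that fits it (the oblong wooden lid on the wooden salt box, the broad cork lid on the white squat jar, the square steel lid on the steel tea caddy, the small clay lid on the clay spice pot), each lying flat and centred over the mouth, with the oblong and square lids lined up with their boxes' sides. Leave the containers, the pepper mill and the mug standing where they are.

Things in the scene. Friction and masses are not known exactly. Their poses are not given: they have to be found in the camera images.
- oblong_lid_center (a point): Oblong pale wooden lid, a plain slab 100 mm long (its x) by 66 mm wide (its y) by 18 mm thick; bottom of the pile. Fits the salt box. Origin at its centre, half-way up (9 mm above its underside); z up. The four lids start in one pile lying on the counter, in this order from the bottom: oblong, cork, square, small, each flat on the one below, within about 4 mm of centred and turned anyhow.
- cork_lid_center (a point): Broad round cork lid, a plain disc 62 mm across and 18 mm thick; second from the bottom of the pile. Fits the bean jar. Origin at its centre, half-way up (9 mm above its underside); z up.
- square_lid_center (a point): Square steel lid, a plain slab 40 mm (x) by 40 mm (y) by 18 mm thick; third in the pile. Fits the tea caddy. Origin at its centre, half-way up (9 mm above its underside); z up.
- small_lid_center (a point): Small round clay lid, a plain disc 28 mm across and 18 mm thick; top of the pile. Fits the spice pot. Origin at its centre, half-way up (9 mm above its underside); z up.
- salt_box_mouth (a point): Open oblong wooden salt box, loose, 98 mm long (its x) by 64 mm wide (its y) by 75 mm high, walls 8 mm; about 0.5 kg. The lid lies on its flat rim. Origin at the centre of its mouth, at the height of the rim; z up.
- bean_jar_mouth (a point): Open white ceramic squat jar, loose, 90 mm high, belly 94 mm across, neck 62 mm across outside and 44 mm inside; about 0.6 kg. The lid lies on its flat rim. Origin at the centre of its mouth, at the height of the rim; z up.
- tea_caddy_mouth (a point): Open square steel tea caddy, loose, 66 mm by 66 mm (sides along its x and y) by 95 mm high, with a flat top round a 24 mm square opening in the middle; about 0.45 kg. The lid lies on this flat top, over the opening. Origin at the centre of its mouth, at the height of the rim; z up.
- spice_pot_mouth (a point): Open clay spice pot, loose, 70 mm high, belly 68 mm across, neck 30 mm across outside and 12 mm inside; about 0.4 kg. The lid lies on its flat rim. Origin at the centre of its mouth, at the height of the rim; z up.
- pepper_mill_mid (a point): Dark wooden pepper mill, a bystander to be left alone: 135 mm high, 54 mm across the foot. Origin on its axis, half-way up.
- mug_mid (a point): Blue ceramic mug with a handle (on its +y side), a bystander to be left alone: 85 mm high, 76 mm across. Origin on its axis, half-way up.
Not all that is in view belongs to the job. What is shaped like the part that bears spice_pot_mouth but green or turquoise is not meant.

How it is judged:
By the outcome, as a careful person would: the job done as asked, in the order asked, and still so for the second after the job is handed in, with the robot touching nothing.
It also fails if it takes over 128 s, if anything falls off the work surface, if the arm or the gripper's body presses on something with over 40 N, if the wrist force passes 120 N, or if a joint passes its speed limit or range.

## Working session

There is one attempt and no reset: what is moved stays moved. The work goes in short steps, Python scripts to look and compute and a tool call to move; the robot and the scene stay as the last step left them, time stands still between calls to the robot, and variables do not carry over. Pictures are saved under pics/ and viewed, about 12 in all and at most 16, crops included, and the job is handed in when it is done.

Besides the shell and the picture viewer there is one more tool, called after "Request:" in YAML: its name, and indented under it one key for each argument. carry_out: Moves the arm, as the interface text tells. Its arguments: {"type":"object","properties":{"steps":{"type":"array"},"force":{"type":"number"}},"required":["steps"]}

```bash
ls; mkdir -p pics; cat > h.py <<'E'
import numpy as np, cv2
from station import status, vision, ticket, robot
def save(p,f,crop=None,s=1):
    im=p["image"][:,:,::-1]
    if crop: x0,y0,x1,y1=crop; im=im[y0:y1,x0:x1]
    cv2.imwrite(f,cv2.resize(im,None,fx=s,fy=s,interpolation=cv2.INTER_CUBIC))
def K(p): return np.array([[p["fx"],0,p["cx"]],[0,p["fy"],p["cy"]],[0,0,1.]])
def ray(p,uv):
    R=cv2.Rodrigues(np.array(p["rvec"],float))[0]; t=np.array(p["tvec"],float).ravel()
    n=cv2.undistortPoints(np.array(uv,float).reshape(-1,1,2),K(p),np.array(p["D"],float)).reshape(-1,2)
    return -R.T@t, np.c_[n,np.ones(len(n))]@R
def atz(p,uv,z):
    o,d=ray(p,uv); return (o+d*((z-o[2])/d[:,2])[:,None])[:,:2]
def proj(p,X): return cv2.projectPoints(np.array(X,float).reshape(-1,1,3),np.array(p["rvec"],float),np.array(p["tvec"],float),K(p),np.array(p["D"],float))[0].reshape(-1,2)
E
python3 - <<'E'
from h import *
print(status.observe(), robot.hold_point_z)
for n in ["scene","top"]:
    p=vision.capture(n); save(p,f"pics/{n}0.png")
    print(n,"cam",ray(p,[[320,240]]))
    for l in "oblong_lid_center cork_lid_center square_lid_center small_lid_center salt_box_mouth bean_jar_mouth tea_caddy_mouth spice_pot_mouth pepper_mill_mid mug_mid".split():
        print(l,[(round(r["score"],2),np.round(r["bbox"]).tolist()) for r in vision.cut_out(p,l)][:3])
E
```

```text
pics
{'time_s': 0.0, 'joints': array([ 1.22699129e+00,  2.76623037e-01,  1.50614827e+00, -2.42001447e-05,
        1.36070193e+00, -1.20977906e-01]), 'qd': array([-2.78648617e-04, -1.75821122e-03,  1.30235184e-03,  7.44446049e-04,
       -1.29578386e-03, -2.80088670e-05]), 'tau': array([ 1.06236334e-03, -4.16780126e+01, -2.45806825e+01,  2.98463556e-04,
        1.06892979e-02, -4.06311315e-06]), 'ee_pos': array([0.12688744, 0.56027581, 0.23041769]), 'ee_rot': array([[-9.75277645e-01,  2.20982217e-01, -6.11610904e-04],
       [ 2.20982970e-01,  9.75276045e-01, -1.77851318e-03],
       [ 2.03469678e-04, -1.86969974e-03, -9.99998231e-01]]), 'ft_force': array([-0.2730628 ,  0.19867396,  0.4773948 ]), 'torque': array([-0.05174868,  0.02460885, -0.00378567]), 'grip_width': 1.0034082877206234} -0.0187
scene cam (array([ 1.31644646, -0.05435222,  0.76349037]), array([[-0.76964359,  0.0124626 , -0.63841606]]))
oblong_lid_center [(0.64, [340.0, 264.0, 38.0, 38.0])]
cork_lid_center [(0.79, [341.0, 261.0, 29.0, 19.0]), (0.5, [342.0, 266.0, 37.0, 36.0])]
square_lid_center [(0.72, [341.0, 251.0, 29
[... 484 characters left out ...]
p cam (array([ 0.34838863, -0.05156765,  1.3072706 ]), array([[ 0.15476719,  0.03455345, -0.98750573]]))
oblong_lid_center [(0.77, [317.0, 272.0, 32.0, 50.0])]
cork_lid_center [(0.59, [316.0, 274.0, 26.0, 33.0])]
square_lid_center [(0.56, [317.0, 273.0, 23.0, 24.0])]
small_lid_center [(0.48, [316.0, 272.0, 15.0, 12.0])]
salt_box_mouth [(0.68, [166.0, 236.0, 54.0, 57.0])]
bean_jar_mouth [(0.78, [180.0, 310.0, 47.0, 46.0])]
tea_caddy_mouth [(0.75, [363.0, 187.0, 38.0, 43.0])]
spice_pot_mouth [(0.92, [462.0, 188.0, 32.0, 31.0]), (0.75, [520.0, 242.0, 32.0, 26.0]), (0.71, [415.0, 243.0, 33.0, 34.0])]
pepper_mill_mid [(0.92, [459.0, 318.0, 36.0, 30.0])]
mug_mid [(0.6, [257.0, 182.0, 49.0, 50.0])]
```

View pics/top0.png

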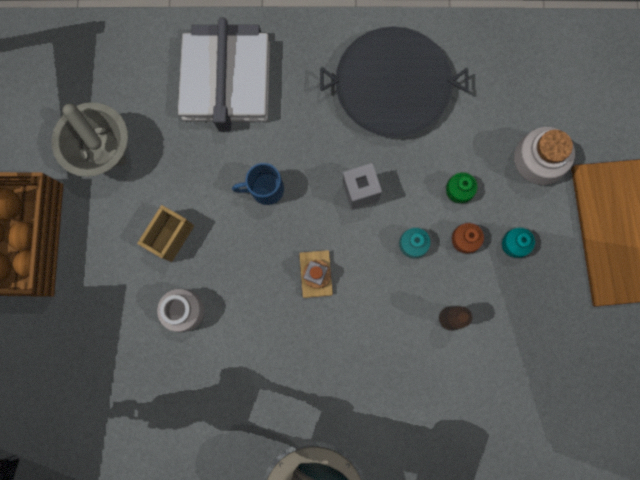

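View pics/scene0.png

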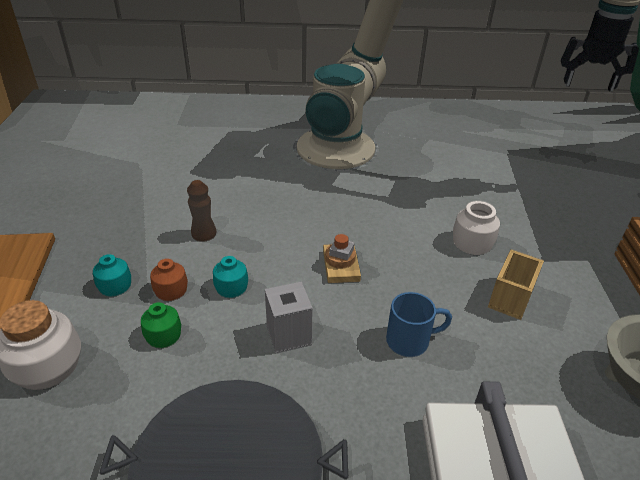

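```bash
cat >> h.py <<'E'
from scipy.optimize import minimize
def circ(r,z,n=40):
    a=np.linspace(0,2*np.pi,n,endpoint=False); return np.c_[r*np.cos(a),r*np.sin(a),np.full(n,z)]
def box(a,b,z0,z1): return np.array([[sx*a/2,sy*b/2,z] for z in(z0,z1) for sx,sy in((1,1),(1,-1),(-1,-1),(-1,1))])
def place(M,x,y,th):
    c,s=np.cos(th),np.sin(th); return M@np.array([[c,s,0],[-s,c,0],[0,0,1]])+[x,y,0]
def fit(views,parts,x0,yaw=True,S=8):
    """views: [(pic,mask)], parts: convex point sets; maximises overlap; returns x,y,th,IoUs"""
    def sil(p,q,x0b,y0b,h,w):
        im=np.zeros((h*S,w*S),np.uint8)
        for M in parts:
            uv=proj(p,place(M,*q)); uv=(uv-[x0b,y0b]+.5)*S
            cv2.fillConvexPoly(im,cv2.convexHull(uv.astype(np.float32)).astype(np.int32),1)
        return im
    prep=[]
    for p,m in views:
        ys,xs=np.nonzero(m); a,b,c,d=xs.min()-12,ys.min()-12,xs.max()+13,ys.max()+13
        a,b=max(a,0),max(b,0);c,d=min(c,640),min(d,480)
        prep.append((p,cv2.resize(m[b:d,a:c].astype(np.float32),None,fx=S,fy=S,interpolation=cv2.INTER_LINEAR)>.5,a,b,d-b,c-a))
    def ious(q):
        o=[]
        for p,m,a,b,h,w in prep:
            s=sil(p,q,a,b,h,w)>0; o.append((s&m).sum()/max((s|m).sum(),1))
        return o
    best=None
    for t in (np.arange(0,np.pi,np.pi/6) if yaw else [0]):
        f=(lambda v:-sum(ious(v*[.01,.01,.1]))) if yaw else (lambda v:-sum(ious([v[0]*.01,v[1]*.01,0])))
        i=[x0[0]*100,x0[1]*100]+([t*10] if yaw else [])
        n=len(i); r=minimize(f,i,method="Nelder-Mead",options=dict(initial_simplex=np.vstack([i]+[np.array(i)+(1.5 if k<2 else 4)*np.eye(n)[k] for k in range(n)]),xatol=.01,fatol=1e-4))
        if best is None or r.fun<best.fun: best=r
    q=list(best.x*([.01,.01,.1] if yaw else .01))+([] if yaw else [0.])
    return np.array(q),np.round(ious(q),2)
def near(ds,uv):
    return min(ds,key=lambda r:np.hypot(r["bbox"][0]-uv[0],r["bbox"][1]-uv[1])) if ds else None
MOD=dict(salt_box_mouth=([box(98,64,0,75)],1),bean_jar_mouth=([np.vstack([circ(47,38),circ(40,12),circ(36,2),circ(40,64)]),np.vstack([circ(31,65),circ(31,90)])],0),
 tea_caddy_mouth=([box(66,66,0,95)],1),spice_pot_mouth=([np.vstack([circ(34,28),circ(26,2),circ(26,50)]),np.vstack([circ(15,50),circ(15,70)])],0),
 pile_oblong=([box(100,66,0,18)],1))
E
python3 - <<'E'
from h import *
print([a for a in dir(robot) if a[0]!='_'])
T,S=vision.capture("top"),vision.capture("scene")
out=np.vstack([cv2.resize(x,None,fx=1,fy=1) for x in []]) if 0 else None
tiles=[]
for l,ut,us in [("salt_box_mouth",(165,234),(518,286)),("bean_jar_mouth",(180,310),(478,228)),("tea_caddy_mouth",(363,186),(290,316)),("spice_pot_mouth",(468,238),(169,279))]:
    parts,yaw=MOD[l]; parts=[P/1000 for P in parts]; H=parts[-1][:,2].max()
    dt,ds=near(vision.cut_out(T,l),ut),near(vision.cut_out(S,l),us)
    x0=atz(T,[ut],H/2)[0]
    V=[(p,np.array(d["pixels"])) for p,d,u in((T,dt,ut),(S,ds,us)) if d is not None and np.hypot(d["bbox"][0]-u[0],d["bbox"][1]-u[1])<25]
    res=[fit(V,parts,x0,yaw)]+[fit([v],parts,x0,yaw) for v in V]
    for q,i in res: print(l,np.round(q[:2],4),"yaw",round(np.degrees(q[2]),1),i)
    q=res[0][0]
    rim={"salt_box_mouth":[box(98,64,75,75)[:4],box(98,64,0,0)[:4]],"tea_caddy_mouth":[box(66,66,95,95)[:4],box(24,24,95,95)[:4]],"bean_jar_mouth":[circ(31,90),circ(22,90)],"spice_pot_mouth":[circ(15,70),circ(6,70)]}[l]
    for p,u in((T,ut),(S,us)):
        a,b=u[0]-33,u[1]-40; im=cv2.resize(p["image"][b:b+80,a:a+66,::-1],None,fx=3,fy=3,interpolation=cv2.INTER_CUBIC).copy()
        for r in rim:
            uv=(proj(p,place(r/1000,*q))-[a,b]+.5)*3
            cv2.polylines(im,[np.round(uv*8).astype(np.int32)],True,(0,255,0),1,cv2.LINE_AA,3)
        tiles.append(im)
cv2.imwrite("pics/fit.png",np.vstack([np.hstack(tiles[0::2]),np.hstack(tiles[1::2])]))
E
```

```text
['IKError', 'hold_point_z']
salt_box_mouth [0.5586 0.3319] yaw 150.8 [0.95]
salt_box_mouth [0.5586 0.3319] yaw 150.8 [0.95]
bean_jar_mouth [0.3929 0.2921] yaw 0.0 [0.91 0.91]
bean_jar_mouth [0.392  0.2917] yaw 0.0 [0.92]
bean_jar_mouth [0.3974 0.2904] yaw 0.0 [0.93]
tea_caddy_mouth [ 0.6656 -0.096 ] yaw 107.5 [0.97 0.97]
tea_caddy_mouth [ 0.6656 -0.0965] yaw 18.1 [0.98]
tea_caddy_mouth [ 0.6654 -0.0954] yaw 106.8 [0.98]
spice_pot_mouth [ 0.5572 -0.3292] yaw 0.0 [0.91 0.88]
spice_pot_mouth [ 0.5566 -0.3297] yaw 0.0 [0.91]
spice_pot_mouth [ 0.5617 -0.3277] yaw 0.0 [0.9]
```

View pics/fit.png

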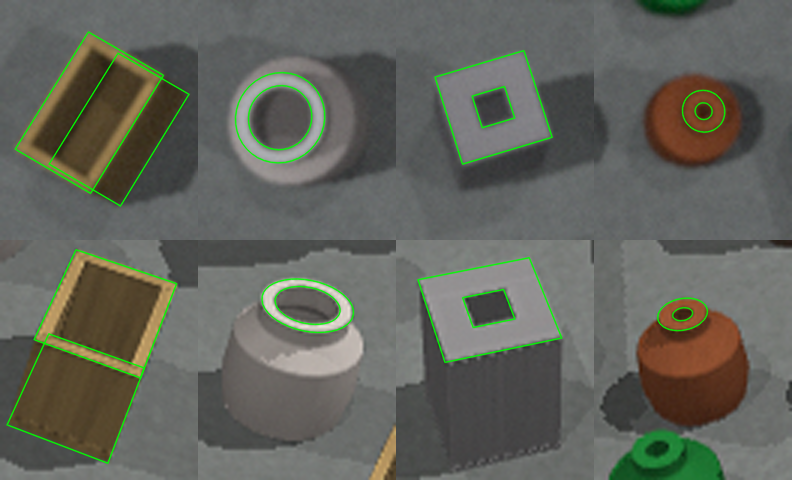

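```bash
cat > pile.py <<'E'
from h import *
import sys
L=dict(oblong_lid_center=([box(100,66,0,18)],1),cork_lid_center=([np.vstack([circ(31,0),circ(31,18)])],0),square_lid_center=([box(40,40,0,18)],1),small_lid_center=([np.vstack([circ(14,0),circ(14,18)])],0))
T,S=vision.capture("top"),vision.capture("scene")
Z=0;im=[]
names=[n for n in L if n.split('_')[0] in sys.argv[2:]]
top=names[-1]
ov=[]
for n in names:
    parts,yaw=L[n]; P=[(x+[0,0,Z])/1000 for x in parts]; Z+=18
    V=[(p,np.array(r[0]["pixels"])) for p in (T,S) for r in [[d for d in vision.cut_out(p,n) if abs(d["bbox"][0]-(317 if p is T else 341))<12]] if r]
    if n!=top and n!="oblong_lid_center":
        pass
    # occluders above: union all masks higher is not available; fill mask by convex hull
    W=[]
    for p,m in V:
        h=cv2.convexHull(np.argwhere(m)[:,::-1].astype(np.int32)); f=np.zeros(m.shape,np.uint8); cv2.fillConvexPoly(f,h,1); W.append((p,f>0))
    if not W: print(n,"none"); continue
    x0=atz(T,[[317,273]],Z/1000)[0]
    for v in [W[:1]]+([W] if len(W)>1 else []):
        q,i=fit(v,P,x0,yaw); print(n,np.round(q[:2],4),round(np.degrees(q[2]),1),i)
    ov.append((parts[0]+[0,0,Z-18 if yaw else Z-18],q))
for p,c in((T,(317,273)),(S,(341,258))):
    a,b=c[0]-33,c[1]-33; z=6
    m=cv2.resize(p["image"][b:b+66,a:a+66,::-1],None,fx=z,fy=z,interpolation=cv2.INTER_CUBIC).copy()
    for M,q in ov:
        t=M[M[:,2]==M[:,2].max()]
        uv=(proj(p,place(t/1000,*q))-[a,b]+.5)*z
        cv2.polylines(m,[np.round(uv*8).astype(np.int32)],True,(0,255,0),1,cv2.LINE_AA,3)
    im.append(m)
cv2.imwrite(sys.argv[1],np.hstack(im))
E
python3 pile.py pics/pile.png oblong cork square small
```

```text
oblong_lid_center [0.4775 0.0017] 5.1 [0.95]
oblong_lid_center [0.4773 0.003 ] 185.3 [0.94 0.94]
cork_lid_center [ 0.4749 -0.0011] 0.0 [0.95]
cork_lid_center [ 4.75e-01 -4.00e-04] 0.0 [0.94 0.8 ]
square_lid_center [0.4759 0.0016] 68.2 [0.92]
square_lid_center [0.4762 0.0023] -22.1 [0.91 0.74]
small_lid_center [0.4753 0.    ] 0.0 [0.88]
small_lid_center [0.4754 0.    ] 0.0 [0.88 0.79]
```

View pics/pile.png

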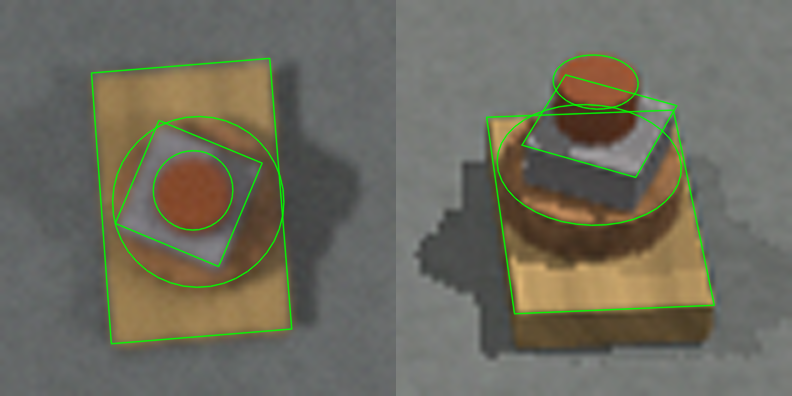

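Request:
carry_out:
  steps: [34.8, -56.1, -3, 0, 0, -9.2, 0.5, 34.8, -56.1, -3, 0, 0, -9.2, 0.5, 34.8, -56.1, -3, 0, 0, -9.2, 0.5, 34.8, -56.1, -3, 0, 0, -9.2, 0.5, 34.8, -56.1, -3, 0, 0, -9.2, 0.5, 34.8, -56.1, -3, 0, 0, -9.2, 0.5, 34.8, -56.1, -3, 0, 0, -9.2, 0.5, 34.8, -56.1, -3, 0, 0, -9.2, 0.5, 34.8, -56.1, -3, 0, 0, -9.2, 0.5, 34.8, -56.1, -3, 0, 0, -9.2, 0.5, 34.8, -56.1, -3, 0, 0, -9.2, 0.5, 34.8, -56.1, -3, 0, 0, -9.2, 0.5]
  force: 40

```text
time_s: 3.1
ee_pos: [0.391, 0.1345, 0.2089]
ee_rot: [[-0.927, 0.374, 0.001], [0.374, 0.927, 0.0], [-0.001, 0.001, -1.0]]
ft_force: [1.1, 0.7, -0.4]
grip_width: 0.5
```

Request:
carry_out:
  steps: [8.4, -13.4, -6, 0, 0, 0, 0.35, 8.4, -13.4, -6, 0, 0, 0, 0.35, 8.4, -13.4, -6, 0, 0, 0, 0.35, 8.4, -13.4, -6, 0, 0, 0, 0.35, 8.4, -13.4, -6, 0, 0, 0, 0.35, 8.4, -13.4, -6, 0, 0, 0, 0.35, 8.4, -13.4, -6, 0, 0, 0, 0.35]

```text
time_s: 3.68
ee_pos: [0.4739, 0.0025, 0.1485]
ee_rot: [[-0.927, 0.375, -0.001], [0.375, 0.927, 0.001], [0.002, 0.0, -1.0]]
ft_force: [-0.8, 0.3, 0.4]
grip_width: 0.351
```

```bash
cat > grip.py <<'E'
from h import *
import sys
s=status.observe(); o=np.array(s["ee_pos"]); R=np.array(s["ee_rot"])
print(np.round(o,4),"yaw",np.degrees(np.arctan2(R[1,1],R[0,1])),s["grip_width"],s["ft_force"])
im=[]
for n in("scene","top"):
    p=vision.capture(n); c=proj(p,[o])[0].astype(int); a,b=max(c[0]-30,0),max(c[1]-40,0); z=6
    m=cv2.resize(p["image"][b:b+66,a:a+66,::-1],None,fx=z,fy=z,interpolation=cv2.INTER_CUBIC).copy()
    for k in(-.005,0,.005,.01):
        uv=((proj(p,[o+R@[0,y,-k] for y in(-.05,.05)])-[a,b]+.5)*z).astype(int)
        cv2.line(m,tuple(map(int,uv[0])),tuple(map(int,uv[1])),(0,255,0) if k else (0,0,255),1,cv2.LINE_AA)
    im.append(m)
cv2.imwrite(sys.argv[1],np.hstack(im))
E
python3 grip.py pics/g1.png
```

```text
[0.4739 0.0025 0.1485] yaw 67.96766546588537 0.35061298914946387 [-0.79916435  0.34381712  0.44825138]
```

View pics/g1.png

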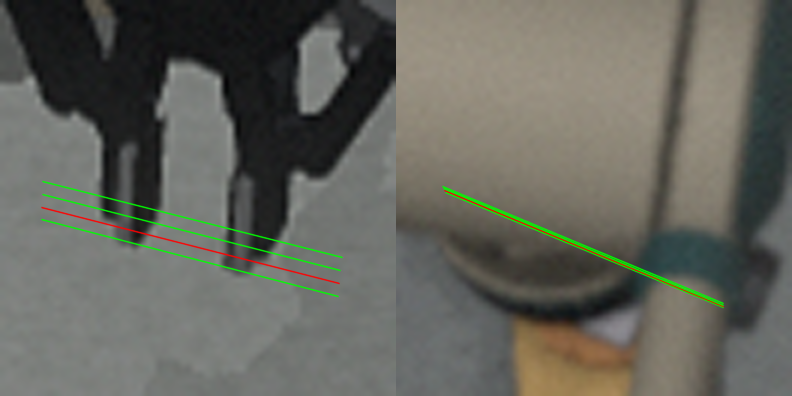

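Request:
carry_out:
  steps: [0, 0, -2, 0, 0, 0, 0.65, 0, 0, -4, 0, 0, 0, 0.65, 0, 0, -6, 0, 0, 0, 0.65, 0, 0, -8, 0, 0, 0, 0.65, 0, 0, -9.3, 0, 0, 0, 0.65, 0, 0, -9.3, 0, 0, 0, 0.65, 0, 0, -9.3, 0, 0, 0, 0.2, 0, 0, -9.3, 0, 0, 0, 0.2, 0, 0, -9.3, 0, 0, 0, 0.2, 0, 0, -9.3, 0, 0, 0, 0.2, 0, 0, -9.3, 0, 0, 0, 0.2, 0, 0, -9.3, 0, 0, 0, 0.2]
  force: 40

```text
time_s: 4.78
ee_pos: [0.4753, 0.0028, 0.0572]
ee_rot: [[-0.927, 0.374, 0.003], [0.374, 0.927, 0.001], [-0.002, 0.002, -1.0]]
ft_force: [-0.7, 2.3, 7.4]
grip_width: 0.307
```

Request:
carry_out:
  steps: [0, 0, 0.5, 0, 0, 0, 0.2, 0, 0, 2, 0, 0, 0, 0.2, 0, 0, 5, 0, 0, 0, 0.2, 0, 0, 9, 0, 0, 0, 0.2, 0, 0, 9, 0, 0, 0, 0.2, 0, 0, 9, 0, 0, 0, 0.2]

```text
time_s: 5.28
ee_pos: [0.4764, 0.0019, 0.1485]
ee_rot: [[-0.927, 0.374, 0.007], [0.374, 0.927, -0.001], [-0.007, 0.002, -1.0]]
ft_force: [-0.9, 0.3, -1.7]
grip_width: 0.303
```

```bash
python3 grip.py pics/g2.png
```

```text
[0.4764 0.0019 0.1485] yaw 68.03529159298166 0.3032352286787925 [-0.88474589  0.33973579 -1.74971664]
```

View pics/g2.png

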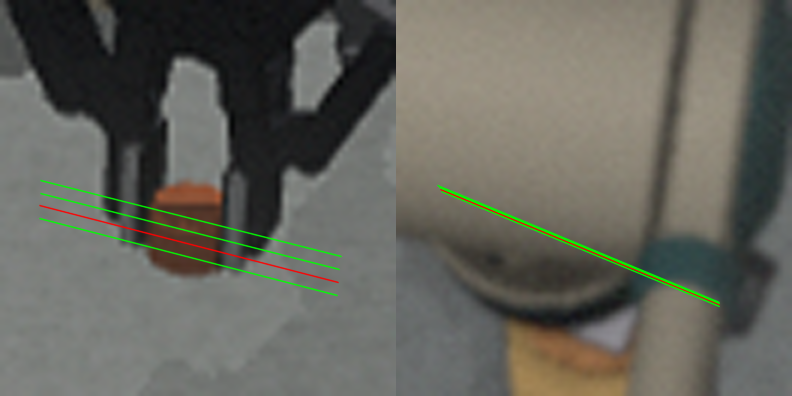

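Request:
carry_out:
  steps: [1, -4, 1, 0, 0, 0, 0.2, 2, -8, 1, 0, 0, 0, 0.2, 3, -12, 1, 0, 0, 0, 0.2, 4, -16, 1, 0, 0, 0, 0.2, 5, -20, 1, 0, 0, 0, 0.2, 6, -24, 1, 0, 0, 0, 0.2, 7, -28, 0, 0, 0, 0, 0.2, 7.5, -31, -2, 0, 0, 0, 0.2, 8, -33.1, -4, 0, 0, 0, 0.2, 8, -33.1, -5, 0, 0, 0, 0.2, 8, -33.1, -5, 0, 0, 0, 0.2, 8, -33.1, -5, 0, 0, 0, 0.2]

```text
time_s: 6.38
ee_pos: [0.5529, -0.3272, 0.0935]
ee_rot: [[-0.927, 0.374, -0.004], [0.374, 0.927, 0.004], [0.005, 0.002, -1.0]]
ft_force: [-1.4, -0.1, 0.1]
grip_width: 0.307
```

```bash
cat > chk.py <<'E'
# python3 chk.py out.png tx ty r ztop  : draws rim circle r at (tx,ty,ztop) in both views, zoomed round it
from h import *
import sys
s=status.observe(); R=np.array(s["ee_rot"])
print(s["time_s"],np.round(s["ee_pos"],4),"yaw",round(np.degrees(np.arctan2(R[1,1],R[0,1])),1),np.round(s["ft_force"],1))
tx,ty,r,zt=map(float,sys.argv[2:6]); im=[]
yaw=float(sys.argv[6]) if len(sys.argv)>6 else None; r2=float(sys.argv[7]) if len(sys.argv)>7 else r
for n in("scene","top"):
    p=vision.capture(n); c=proj(p,[[tx,ty,zt]])[0].astype(int); a,b=c[0]-33,c[1]-40; z=6
    m=cv2.resize(p["image"][b:b+66,a:a+66,::-1],None,fx=z,fy=z,interpolation=cv2.INTER_CUBIC).copy()
    M=circ(r,zt*1000) if yaw is None else box(2*r,2*r2,zt*1000,zt*1000)[:4]
    uv=(proj(p,place(M/1000,tx,ty,np.radians(yaw or 0)))-[a,b]+.5)*z
    cv2.polylines(m,[np.round(uv*8).astype(np.int32)],True,(0,255,0),1,cv2.LINE_AA,3)
    im.append(m)
cv2.imwrite(sys.argv[1],np.hstack(im))
E
python3 chk.py pics/c1.png .5572 -.3292 15 .07
```

```text
6.3833 [ 0.5529 -0.3272  0.0935] yaw 68.0 [-1.4 -0.1  0.1]
```

View pics/c1.png

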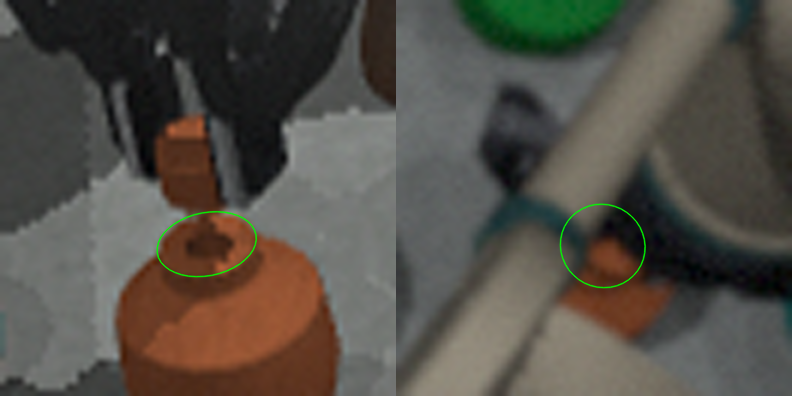

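Request:
carry_out:
  steps: [0.4, -0.2, -0.5, 0, 0, 0, 0.2, 0.4, -0.2, -1, 0, 0, 0, 0.2, 0.4, -0.2, -1, 0, 0, 0, 0.2, 0.4, -0.2, -1, 0, 0, 0, 0.2]

```text
time_s: 6.82
ee_pos: [0.5583, -0.33, 0.0856]
ee_rot: [[-0.928, 0.373, -0.0], [0.373, 0.928, 0.0], [0.0, 0.0, -1.0]]
ft_force: [-0.2, 0.3, 0.1]
grip_width: 0.307
```

Request:
carry_out:
  steps: [-0.15, 0.1, -0.5, 0, 0, 0, 0.2, -0.15, 0.1, -0.9, 0, 0, 0, 0.2, -0.15, 0.1, -1.1, 0, 0, 0, 0.2, -0.15, 0.1, -1.1, 0, 0, 0, 0.2, -0.15, 0.1, -1.1, 0, 0, 0, 0.2]

```text
time_s: 7.23
ee_pos: [0.5567, -0.3296, 0.0743]
ee_rot: [[-0.927, 0.374, -0.0], [0.374, 0.927, 0.0], [0.0, 0.0, -1.0]]
ft_force: [-0.8, -0.1, 0.6]
grip_width: 0.307
```

Request:
carry_out:
  steps: [0, 0, -0.1, 0, 0, 0, 0.2, 0, 0, -0.1, 0, 0, 0, 0.2, 0, 0, -0.1, 0, 0, 0, 0.35, 0, 0, -0.1, 0, 0, 0, 0.4, 0, 0, -0.1, 0, 0, 0, 0.6, 0, 0, -0.1, 0, 0, 0, 0.6, 0, 0, -0.1, 0, 0, 0, 0.6, 0, 0, 2, 0, 0, 0, 0.6, 0, 0, 5, 0, 0, 0, 0.6, 0, 0, 8, 0, 0, 0, 0.6, 0, 0, 8, 0, 0, 0, 0.6]

```text
time_s: 8.15
ee_pos: [0.5601, -0.3319, 0.1613]
ee_rot: [[-0.927, 0.374, 0.01], [0.374, 0.927, -0.007], [-0.012, -0.003, -1.0]]
ft_force: [-0.0, -0.6, 0.7]
grip_width: 0.601
```

```bash
python3 chk.py pics/c2.png .5572 -.3292 14 .088
```

```text
8.15 [ 0.5601 -0.3319  0.1613] yaw 68.0 [-0.  -0.6  0.7]
```

View pics/c2.png

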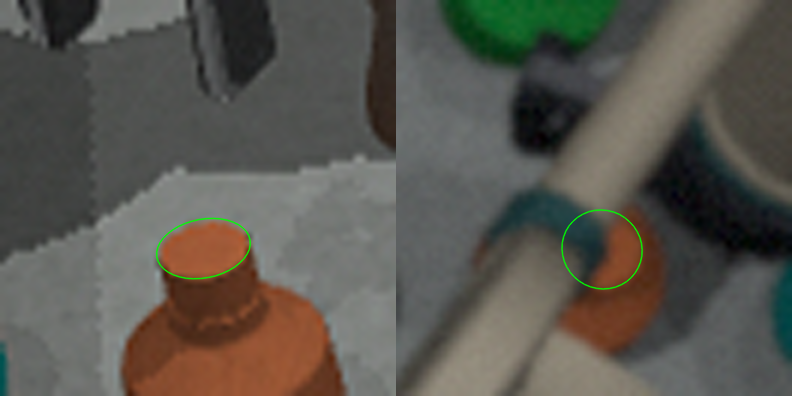

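Request:
carry_out:
  steps: [-1, 4, 0, 0, 0, 0, 0.75, -2, 8, 0, 0, 0, 0, 0.75, -3, 12, 0, 0, 0, 0, 0.75, -4, 16, 0, 0, 0, 0, 0.75, -5, 20, 0, 0, 0, 0, 0.75, -6, 24, 0, 0, 0, 0, 0.75, -7, 28, -1, 0, 0, 0, 0.75, -8, 32, -3, 0, 0, 0, 0.75, -8.3, 33.2, -5, 0, 0, 0, 0.75, -8.3, 33.2, -5, 0, 0, 0, 0.75, -8.3, 33.2, -5, 0, 0, 0, 0.75, -8.3, 33.2, -5, 0, 0, 0, 0.75]

```text
time_s: 9.25
ee_pos: [0.4745, 0.0016, 0.1046]
ee_rot: [[-0.927, 0.374, 0.0], [0.374, 0.927, -0.001], [-0.001, -0.0, -1.0]]
ft_force: [0.6, -0.0, 0.1]
grip_width: 0.75
```

```bash
python3 chk.py pics/c3.png .476 .002 20 .054 -22 20;python3 - <<'E'
from h import *
print(status.observe()["ee_pos"])
E
```

```text
9.25 [0.4745 0.0016 0.1046] yaw 68.0 [ 0.6 -0.   0.1]
[0.47528415 0.00102575 0.10530999]
```

View pics/c3.png

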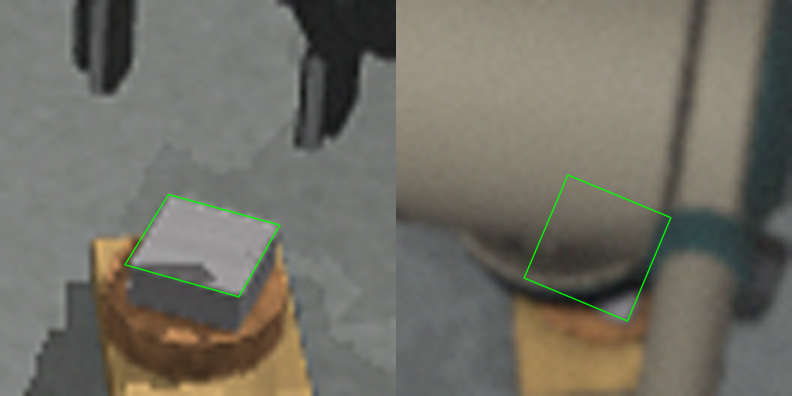

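Request:
carry_out:
  steps: [0.1, 0.1, -2, 0, 0, 0, 0.75, 0.1, 0.1, -4, 0, 0, 0, 0.75, 0.1, 0.1, -6, 0, 0, 0, 0.75, 0.1, 0.1, -6.7, 0, 0, 0, 0.75, 0.1, 0.1, -6.7, 0, 0, 0, 0.75, 0.1, 0.1, -6.7, 0, 0, 0, 0.75, 0.1, 0.1, -6.7, 0, 0, 0, 0.3, 0.1, 0.1, -6.7, 0, 0, 0, 0.3, 0.1, 0.1, -6.7, 0, 0, 0, 0.3, 0.1, 0.1, -6.7, 0, 0, 0, 0.3, 0.1, 0.1, -6.7, 0, 0, 0, 0.3]

```text
time_s: 10.27
ee_pos: [0.4762, 0.0031, 0.039]
ee_rot: [[-0.928, 0.374, 0.003], [0.374, 0.928, -0.001], [-0.003, 0.001, -1.0]]
ft_force: [-0.2, -1.3, 6.4]
grip_width: 0.457
```

Request:
carry_out:
  steps: [0, 0, 1, 0, 0, 0, 0.3, 0, 0, 4, 0, 0, 0, 0.3, 0, 0, 8, 0, 0, 6, 0.3, 1, -0.5, 11, 0, 0, 12, 0.3, 4, -2, 12, 0, 0, 18, 0.3, 7, -4, 12, 0, 0, 24, 0.3, 10, -5.5, 12, 0, 0, 30, 0.3, 13, -7, 12, 0, 0, 36, 0.3, 16, -8.5, 11, 0, 0, 39.4, 0.3, 18.9, -9.9, 9, 0, 0, 39.4, 0.3, 18.9, -9.9, 7.5, 0, 0, 39.4, 0.3, 18.9, -9.9, 7.5, 0, 0, 39.4, 0.3]

```text
time_s: 11.27
ee_pos: [0.6626, -0.0959, 0.1084]
ee_rot: [[-0.954, -0.299, -0.007], [-0.299, 0.954, 0.002], [0.006, 0.004, -1.0]]
ft_force: [-0.7, 0.6, -2.2]
grip_width: 0.455
```

Request:
carry_out:
  steps: [0, 0, 0, 0, 0, 0, 0.3, 0, 0, 0, 0, 0, 0, 0.3]

```text
time_s: 11.43
ee_pos: [0.6634, -0.0951, 0.1135]
ee_rot: [[-0.954, -0.3, 0.0], [-0.3, 0.954, 0.0], [-0.0, 0.0, -1.0]]
ft_force: [-0.5, -0.5, -0.4]
grip_width: 0.449
```

Yaw 107.4. Lower with a small correction.

Request:
carry_out:
  steps: [0.2, -0.1, -0.6, 0, 0, 0, 0.3, 0.2, -0.1, -1.1, 0, 0, 0, 0.3, 0.2, -0.1, -1.4, 0, 0, 0, 0.3, 0.2, -0.1, -1.4, 0, 0, 0, 0.3, 0.2, -0.1, -1.4, 0, 0, 0, 0.3]

```text
time_s: 11.85
ee_pos: [0.6656, -0.0964, 0.0987]
ee_rot: [[-0.954, -0.3, -0.0], [-0.3, 0.954, 0.0], [0.0, 0.0, -1.0]]
ft_force: [0.5, 0.3, -1.3]
grip_width: 0.454
```

```bash
python3 chk.py pics/c4.png .6656 -.096 20 .113 17.4 20
```

```text
11.85 [ 0.6656 -0.0964  0.0987] yaw 107.4 [ 0.5  0.3 -1.3]
```

View pics/c4.png

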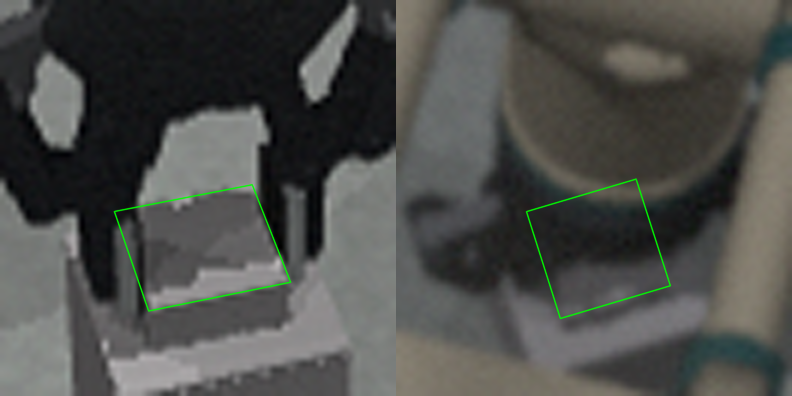

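Request:
carry_out:
  steps: [0, 0, -0.1, 0, 0, 0, 0.3, 0, 0, -0.1, 0, 0, 0, 0.45, 0, 0, -0.1, 0, 0, 0, 0.55, 0, 0, -0.1, 0, 0, 0, 0.75, 0, 0, -0.1, 0, 0, 0, 0.75, 0, 0, -0.1, 0, 0, 0, 0.75, 0, 0, 2, 0, 0, 0, 0.75, 0, 0, 5, 0, 0, 0, 0.75, -3, 2, 7, 0, 0, 0, 0.9, -6, 4, 7, 0, 0, 0, 1, -9, 6, 7, 0, 0, 0, 1, -12, 8, 7, 0, 0, 0, 1]

```text
time_s: 12.95
ee_pos: [0.5447, -0.016, 0.169]
ee_rot: [[-0.954, -0.299, 0.001], [-0.299, 0.954, 0.0], [-0.001, -0.0, -1.0]]
ft_force: [-0.5, 1.4, 0.4]
grip_width: 0.999
```

Request:
carry_out:
  steps: [-3, 1, -1, 0, 0, -4, 1, -7, 2, -4, 0, 0, -8, 1, -7, 2, -6, 0, 0, -12, 1, -7, 2, -6, 0, 0, -12, 1, -7, 2, -6, 0, 0, -12, 1]

```text
time_s: 13.37
ee_pos: [0.4756, 0.0035, 0.1085]
ee_rot: [[-0.995, -0.097, -0.001], [-0.097, 0.995, 0.0], [0.001, 0.0, -1.0]]
ft_force: [1.2, -0.0, 1.1]
grip_width: 1.001
```

```bash
python3 chk.py pics/c5.png .6656 -.096 20 .113 17.4 20; python3 chk.py pics/c6.png .475 -.0007 31 .036; python3 -c "
import cv2,numpy as np
cv2.imwrite('pics/c56.png',np.hstack([cv2.imread('pics/c5.png')[:,:396],cv2.imread('pics/c6.png')[:,:396]]))"
```

```text
13.3667 [0.4756 0.0035 0.1085] yaw 95.6 [ 1.2 -0.   1.1]
13.4667 [0.4788 0.0028 0.1101] yaw 95.5 [ 1.1 -0.2 -0.6]
```

View pics/c56.png

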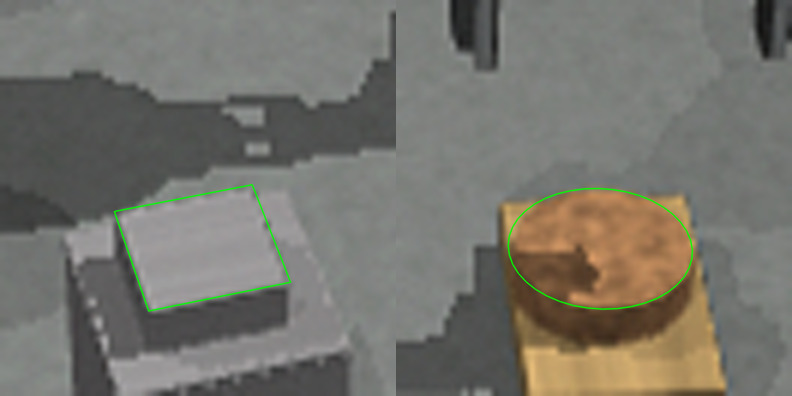

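Request:
carry_out:
  steps: [-0.35, -0.3, -2, 0, 0, 0, 1, -0.35, -0.3, -5, 0, 0, 0, 1, -0.35, -0.3, -8, 0, 0, 0, 1, -0.35, -0.3, -9.5, 0, 0, 0, 1, -0.35, -0.3, -9.5, 0, 0, 0, 1, -0.35, -0.3, -9.5, 0, 0, 0, 1, -0.35, -0.3, -9.5, 0, 0, 0, 0.55, -0.35, -0.3, -9.5, 0, 0, 0, 0.55, -0.35, -0.3, -9.5, 0, 0, 0, 0.55, -0.35, -0.3, -9.5, 0, 0, 0, 0.55, -0.35, -0.3, -9.5, 0, 0, 0, 0.55]

```text
time_s: 14.48
ee_pos: [0.4742, 0.0, 0.0155]
ee_rot: [[-0.995, -0.095, 0.005], [-0.095, 0.995, -0.001], [-0.004, -0.001, -1.0]]
ft_force: [-0.5, -1.3, 5.9]
grip_width: 0.71
```

Request:
carry_out:
  steps: [0, 0, 1, 0, 0, 0, 0.55, 0, 0, 4, 0, 0, 0, 0.55, 0, 0, 8, 0, 0, 0, 0.55, -0.5, 2, 11, 0, 0, 0, 0.55, -1.5, 5.5, 12, 0, 0, 0, 0.55, -2.6, 9.3, 12, 0, 0, 0, 0.55, -3.7, 13.2, 12, 0, 0, 0, 0.55, -4.8, 17.1, 12, 0, 0, 0, 0.55, -5.8, 20.9, 12, 0, 0, 0, 0.55, -6.9, 24.7, 12, 0, 0, 0, 0.55, -7.9, 28, 11, 0, 0, 0, 0.55, -8.2, 29.2, 9, 0, 0, 0, 0.55]

```text
time_s: 15.48
ee_pos: [0.3911, 0.2976, 0.1064]
ee_rot: [[-0.995, -0.098, 0.007], [-0.098, 0.995, 0.006], [-0.007, 0.006, -1.0]]
ft_force: [0.6, -0.5, -0.6]
grip_width: 0.711
```

Request:
carry_out:
  steps: [0, 0, 0, 0, 0, 0, 0.55, 0, 0, 0, 0, 0, 0, 0.55, 0, 0, 0, 0, 0, 0, 0.55]

```text
time_s: 15.73
ee_pos: [0.3907, 0.2919, 0.1044]
ee_rot: [[-0.995, -0.095, 0.001], [-0.095, 0.995, -0.0], [-0.001, -0.0, -1.0]]
ft_force: [0.6, 0.6, -0.3]
grip_width: 0.707
```

Request:
carry_out:
  steps: [0.1, 0, -0.6, 0, 0, 0, 0.55, 0.1, 0, -1.2, 0, 0, 0, 0.55, 0.1, 0, -1.5, 0, 0, 0, 0.55, 0.1, 0, -1.5, 0, 0, 0, 0.55, 0.1, 0, -1.5, 0, 0, 0, 0.55]

```text
time_s: 16.15
ee_pos: [0.3914, 0.2918, 0.0884]
ee_rot: [[-0.996, -0.094, -0.001], [-0.094, 0.996, -0.0], [0.001, -0.0, -1.0]]
ft_force: [-1.2, -0.7, -1.4]
grip_width: 0.706
```

```bash
python3 chk.py pics/c7.png .3928 .2919 31 .108
```

```text
16.15 [0.3914 0.2918 0.0884] yaw 95.4 [-1.2 -0.7 -1.4]
```

View pics/c7.png

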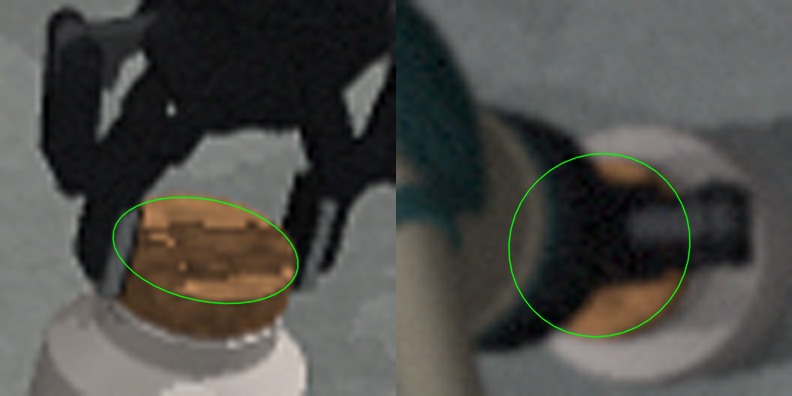

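Request:
carry_out:
  steps: [0.05, 0, -0.1, 0, 0, 0, 0.55, 0.05, 0, -0.1, 0, 0, 0, 0.72, 0.05, 0, -0.1, 0, 0, 0, 0.8, 0.05, 0, -0.1, 0, 0, 0, 1, 0.05, 0, -0.1, 0, 0, 0, 1, 0.05, 0, -0.1, 0, 0, 0, 1, 0.05, 0, 2, 0, 0, 0, 1, 0, 0, 5, 0, 0, 0, 1, 1, -3, 7, 0, 0, 0, 1, 2, -7, 7, 0, 0, 0, 1, 3, -11, 7, 0, 0, 0, 1, 4, -15, 7, 0, 0, 0, 1]

```text
time_s: 17.25
ee_pos: [0.4317, 0.1412, 0.1594]
ee_rot: [[-0.995, -0.097, 0.002], [-0.097, 0.995, 0.0], [-0.002, 0.0, -1.0]]
ft_force: [1.1, 0.1, -0.6]
grip_width: 1.002
```

Request:
carry_out:
  steps: [1, -3.5, -1, 0, 0, 0, 1, 2, -7, -2, 0, 0, 0, 1, 3, -10.5, -3, 0, 0, 0, 1, 4.5, -13.8, -5, 0, 0, 0, 1, 4.5, -13.8, -6, 0, 0, 0, 1, 4.5, -13.8, -6, 0, 0, 0, 1, 4.5, -13.8, -6, 0, 0, 0, 1]

```text
time_s: 17.83
ee_pos: [0.4756, 0.0043, 0.0981]
ee_rot: [[-0.996, -0.094, -0.002], [-0.094, 0.996, 0.001], [0.002, 0.001, -1.0]]
ft_force: [-0.5, 0.4, 0.1]
grip_width: 1.0
```

```bash
python3 chk.py pics/c8.png .3928 .2919 31 .108; python3 chk.py pics/c9.png .4773 .0025 50 .018 5.2 33; python3 -c "
import cv2,numpy as np
cv2.imwrite('pics/c89.png',np.hstack([cv2.imread('pics/c8.png')[:,:396],cv2.imread('pics/c9.png')[:,:396]]))"
```

```text
17.8333 [0.4756 0.0043 0.0981] yaw 95.4 [-0.5  0.4  0.1]
17.9333 [0.4763 0.0051 0.0992] yaw 95.5 [ 0.7  0.4 -0.2]
```

View pics/c89.png

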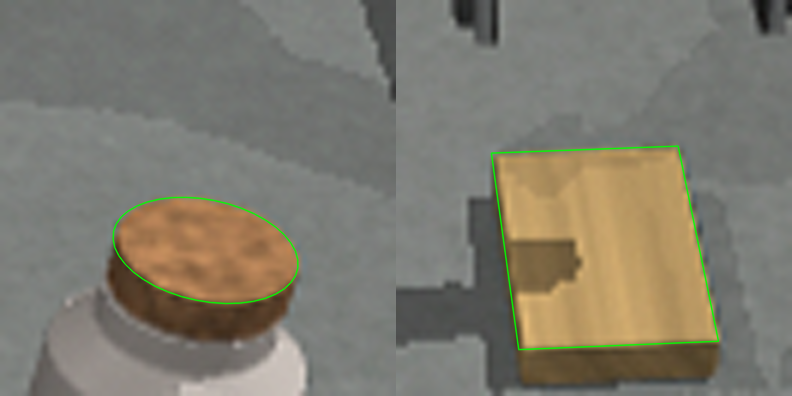

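Request:
carry_out:
  steps: [0.1, -0.25, -2, 0, 0, -0.3, 1, 0.1, -0.25, -5, 0, 0, -0.3, 1, 0.1, -0.25, -8, 0, 0, -0.3, 1, 0.1, -0.25, -9.8, 0, 0, -0.3, 1, 0.1, -0.25, -9.8, 0, 0, -0.3, 1, 0.1, -0.25, -9.8, 0, 0, -0.3, 1, 0.1, -0.25, -9.8, 0, 0, -0.3, 0.6, 0.1, -0.25, -9.8, 0, 0, -0.3, 0.6, 0.1, -0.25, -9.8, 0, 0, -0.3, 0.6, 0.1, -0.25, -9.8, 0, 0, -0.3, 0.6, 0.1, -0.25, -9.8, 0, 0, -0.3, 0.6]
  force: 50

```text
time_s: 18.95
ee_pos: [0.479, 0.002, 0.0027]
ee_rot: [[-0.996, -0.09, 0.004], [-0.09, 0.996, -0.0], [-0.004, -0.001, -1.0]]
ft_force: [-0.9, 2.2, 6.2]
grip_width: 0.753
```

Request:
carry_out:
  steps: [0, 0, 1, 0, 0, 0, 0.6, 0, 0, 4, 0, 0, 0, 0.6, 0, 0, 8, 0, 0, 0, 0.6, 0.5, 2, 11, 0, 0, -5, 0.6, 1.5, 6, 12, 0, 0, -10, 0.6, 2.5, 10, 12, 0, 0, -15, 0.6, 3.5, 14, 12, 0, 0, -20, 0.6, 4.5, 18, 12, 0, 0, -25, 0.6, 5.5, 22, 12, 0, 0, -30, 0.6, 6.4, 26, 12, 0, 0, -34.4, 0.6, 7.4, 30, 12, 0, 0, -34.4, 0.6, 8.1, 32.9, 10.5, 0, 0, -34.4, 0.6]

```text
time_s: 19.95
ee_pos: [0.5613, 0.3358, 0.1099]
ee_rot: [[-0.873, 0.488, 0.009], [0.488, 0.873, 0.005], [-0.005, 0.009, -1.0]]
ft_force: [0.9, -0.2, -0.2]
grip_width: 0.754
```

Request:
carry_out:
  steps: [0, 0, -1, 0, 0, 0, 0.6, 0, 0, -1, 0, 0, 0, 0.6, 0, 0, -1, 0, 0, 0, 0.6, 0, 0, -1, 0, 0, 0, 0.6]

```text
time_s: 20.28
ee_pos: [0.5583, 0.3298, 0.0965]
ee_rot: [[-0.872, 0.49, 0.0], [0.49, 0.872, -0.0], [-0.001, 0.0, -1.0]]
ft_force: [-0.1, -1.1, -1.2]
grip_width: 0.752
```

Request:
carry_out:
  steps: [0.15, 0.1, -0.6, 0, 0, 0, 0.6, 0.15, 0.1, -1.2, 0, 0, 0, 0.6, 0.15, 0.1, -1.7, 0, 0, 0, 0.6, 0.15, 0.1, -1.7, 0, 0, 0, 0.6, 0.15, 0.1, -1.7, 0, 0, 0, 0.6]

```text
time_s: 20.7
ee_pos: [0.5597, 0.3313, 0.0783]
ee_rot: [[-0.872, 0.489, -0.001], [0.489, 0.872, -0.0], [0.0, -0.001, -1.0]]
ft_force: [0.3, 0.3, -0.4]
grip_width: 0.754
```

```bash
python3 chk.py pics/c10.png .5586 .3319 49 .075 150.8 32
```

```text
20.7 [0.5597 0.3313 0.0783] yaw 60.7 [ 0.3  0.3 -0.4]
```

View pics/c10.png

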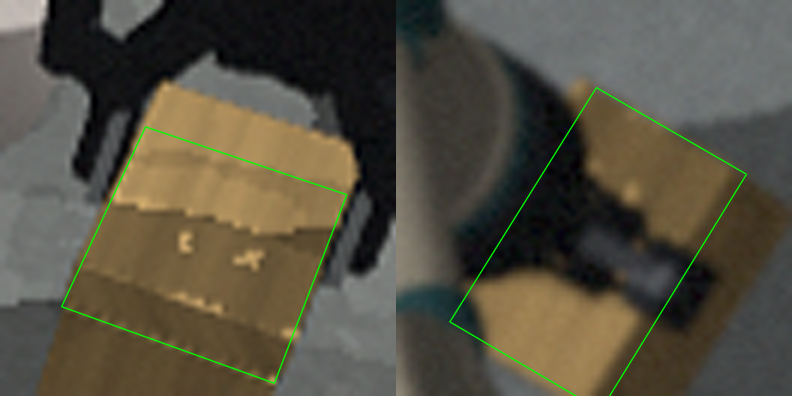

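Looks lined up with the box. Release and retreat, then fit both box and lid.

Request:
carry_out:
  steps: [0.03, 0, -0.1, 0, 0, 0, 0.6, 0.03, 0, -0.1, 0, 0, 0, 0.77, 0.03, 0, -0.1, 0, 0, 0, 0.85, 0.03, 0, -0.1, 0, 0, 0, 1, 0.03, 0, -0.1, 0, 0, 0, 1, 0.03, 0, -0.1, 0, 0, 0, 1, 0, 0, 2, 0, 0, 0, 1, 0, 0, 5, 0, 0, 0, 1, 0, 0, 9, 0, 0, 0, 1, -4, 0, 12, 0, 0, 0, 1, -8, 0, 12, 0, 0, 0, 1, -12, -1, 12, 0, 0, 0, 1]

```text
time_s: 21.8
ee_pos: [0.4452, 0.3246, 0.2012]
ee_rot: [[-0.872, 0.489, 0.005], [0.489, 0.872, 0.004], [-0.003, 0.006, -1.0]]
ft_force: [-0.2, 0.1, -0.5]
grip_width: 0.999
```

Request:
carry_out:
  steps: [-3, -3, 2, 0, 0, 0, 1, -5, -7, 2, 0, 0, 0, 1, -7, -11, 2, 0, 0, 0, 1, -9, -15, 2, 0, 0, 0, 1, -10, -19, 2, 0, 0, 0, 1, -10, -22, 2, 0, 0, 0, 1, -10, -25, 2, 0, 0, 0, 1, -10, -25, 2, 0, 0, 0, 1]

```text
time_s: 22.47
ee_pos: [0.3439, 0.0682, 0.219]
ee_rot: [[-0.869, 0.494, 0.002], [0.494, 0.869, -0.003], [-0.003, -0.002, -1.0]]
ft_force: [0.4, 1.5, 0.5]
grip_width: 1.002
```

```bash
python3 - <<'E'
from h import *
s=status.observe(); print(s["time_s"],np.round(s["ee_pos"],3))
T,S=vision.capture("top"),vision.capture("scene")
G=[(.5586,.3319,np.radians(150.8),box(100,66,93,93)[:4]),(.3928,.2919,0,circ(31,108)),(.6656,-.096,np.radians(17.4),box(40,40,113,113)[:4]),(.5572,-.3292,0,circ(14,88))]
t=[]
for p in(T,S):
    row=[]
    for x,y,th,M in G:
        uv=proj(p,place(M/1000,x,y,th)); c=uv.mean(0).astype(int); a,b=c[0]-33,c[1]-33
        im=cv2.resize(p["image"][b:b+80,a:a+66,::-1],None,fx=3,fy=3,interpolation=cv2.INTER_CUBIC).copy()
        cv2.polylines(im,[np.round((uv-[a,b]+.5)*3*8).astype(np.int32)],True,(0,255,0),1,cv2.LINE_AA,3); row.append(im)
    t.append(np.hstack(row))
cv2.imwrite("pics/final.png",np.vstack(t))
for l in("pepper_mill_mid","mug_mid","oblong_lid_center"):
    for p in(T,S): print(l,[(round(r["score"],2),np.round(r["bbox"]).tolist()) for r in vision.cut_out(p,l)][:1])
for p,n in((T,"top"),):
    r=vision.cut_out(p,"oblong_lid_center")
    if r:
        q,i=fit([(p,np.array(r[0]["pixels"]))],[(box(100,66,75,93))/1000],(.5586,.3319)); print(q[:2],np.degrees(q[2]),i)
E
```

```text
22.4667 [0.344 0.068 0.219]
pepper_mill_mid [(0.66, [458.0, 320.0, 39.0, 27.0])]
pepper_mill_mid [(0.64, [203.0, 211.0, 29.0, 65.0])]
mug_mid [(0.94, [257.0, 182.0, 51.0, 46.0])]
mug_mid [(0.76, [419.0, 327.0, 64.0, 65.0])]
oblong_lid_center [(0.97, [158.0, 231.0, 50.0, 55.0])]
oblong_lid_center [(0.76, [523.0, 268.0, 46.0, 49.0])]
[0.55876752 0.33333805] 151.23829481537754 [0.97]
```

View pics/final.png

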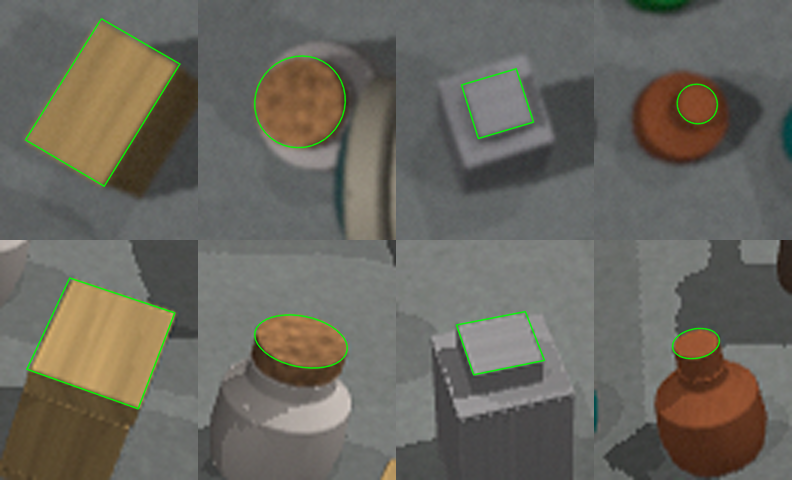

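All four lids match the expected outlines. The mill and the mug have not moved, so I'm handing in.

```bash
python3 -c "
from station import ticket; print(ticket.finish_job())"
```

```text
the job is handed in; nothing more can be done
None
```

I took the pile apart from the top and closed all four containers: small clay lid on the terracotta pot, square steel lid on the tea caddy, cork lid on the white jar, oblong wooden lid on the salt box. I then handed the job in at about 23 s of the 128 s allowed.

- **Lids:** In the final pictures from both cameras, every lid lies flat within about 1–2 mm of where it should be. The square and oblong lids line up with their boxes. The oblong lid, fitted again in the top view, came out 1.4 mm and 0.4° from the box pose.
- **Bystanders:** The pepper mill and mug are within a pixel or two of where they started, which is the networks' own scatter.
- **Forces:** The highest external force I saw between moves was about 8 N.
- **Disagreement:** When I first located the bean jar and the spice pot, the two cameras differed by about 5 mm. I used the combined fit, whose rim outlines matched both pictures.

No check failed, and the handing-in itself gave no verdict.

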